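# Seat the clay pots in their ring stands and cover the large one

### The job

Put each of the three clay pots upright into the steel ring stand that fits it, small in small, medium in medium and large in large, setting each down gently in the middle so that its foot stands flat on the plate inside the ring. Once all three are seated and released, gently put the clay lid on the large pot, with its plug in the mouth. Do not topple a pot, and leave the bowl, the jar and the brush alone.

Things in the scene. Friction and masses are not known exactly. Their poses are not given: they have to be found in the camera images.
- pot_small: the small pale clay pot, loose, upright: globe of 54 mm diameter (centre 25 mm up) on a flat foot 22 mm wide; straight round neck, 28 mm outer diameter, from 48 mm up to the rim at 76 mm: grip it there, from above. Origin: centre of the underside; z up through the mouth.
- pot_medium: the medium pale clay pot, loose, upright: globe of 80 mm diameter (centre 37 mm up) on a flat foot 32 mm wide; straight round neck, 42 mm outer diameter, from 71 mm up to the rim at 99 mm: grip it there, from above. Origin: centre of the underside; z up through the mouth.
- pot_large: the large pale clay pot, loose, upright: globe of 108 mm diameter (centre 48 mm up) on a flat foot 48 mm wide; straight round neck, 56 mm outer diameter, from 94 mm up to the rim at 122 mm: grip it there, from above. Origin: centre of the underside; z up through the mouth. Mouth 45 mm wide inside, 28 mm deep; the lid goes on it.
- stand_small: the small ring stand, steel, fixed: a flat round plate, its top 4 mm above the bench, with a dark hoop of 8 mm round bar above its edge, 68 mm clear inside, 84 mm outside, top of the bar 20 mm above the bench. The small pot's foot stands flat on the plate, its globe inside the hoop with 8 mm of play all round. Origin: centre of the plate's underside; z up.
- stand_medium: the medium ring stand, steel, fixed: a flat round plate, its top 4 mm above the bench, with a dark hoop of 8 mm round bar above its edge, 85 mm clear inside, 101 mm outside, top of the bar 20 mm above the bench. The medium pot's foot stands flat on the plate, its globe inside the hoop with 8 mm of play all round. Origin: centre of the plate's underside; z up.
- stand_large: the large ring stand, steel, fixed: a flat round plate, its top 4 mm above the bench, with a dark hoop of 8 mm round bar above its edge, 103 mm clear inside, 119 mm outside, top of the bar 20 mm above the bench. The large pot's foot stands flat on the plate, its globe inside the hoop with 8 mm of play all round. Origin: centre of the plate's underside; z up.
- lid: clay lid, loose, knob up: disc of 64 mm diameter from 8 to 13 mm above its underside, a plug 28 mm wide and 8 mm long below it, a round knob 18 mm wide above it up to 37 mm (grip there). In place, the disc lies on the large pot's rim with the plug in its mouth (8 mm of play all round). Origin: centre of the plug's underside; z up through the knob.
- bowl: shallow open clay bowl, 110 mm wide and 40 mm high, loose, to be left alone. Origin: centre of its underside.
- jar: amber glass jar with a steel cap, 56 mm wide and 85 mm high, loose, to be left alone. Origin: centre of its underside.
- brush: hand brush lying on the bench beyond the stands, loose, to be left alone; it lies along its own x, handle towards -x. Origin: its underside, near the middle of its length.
Not all that is in view belongs to the job. Leave any blue or green look-alike of the pot_small alone.

How it is judged:
By the outcome, as a careful person would: the job done as asked, in the order asked, and still so for the second after the job is handed in, with the robot touching nothing.
It also fails if it takes over 106 s, if anything falls off the work surface, if the arm or the gripper's body presses on something with over 40 N, if the wrist force passes 120 N, or if a joint passes its speed limit or range.

### The arm

A 6-joint arm with a two-finger parallel gripper is mounted at the origin on the work surface. World frame = base frame: x ahead of the robot, y to its left, z up, the work surface at z = 0. Lengths are in m, angles in rad, forces in N, time in s.
With the tool pointing down it reaches from about 0.375 to 0.9 m from the base axis. Payload 3.1 kg.
Tool frame: the origin (TCP) lies at the centre of the arm's flange, where the gripper is bolted on; the fingertips stand robot.tip_extent ahead of it and the grasp point (between the pads) lies 164 mm ahead of it (robot.tip_extent is the distance from the TCP to the fingertips, in m); z points along the fingers, y is the line along which they close (so a half turn about z gives the same grasp; the last joint's range is limited). The gripper opens to 87 mm and grips with 3 to 60 N. Pads are 19 mm wide; open, the fingers measure 117 mm over their backs; the gripper's body (75 mm by 190 mm) begins 51 mm behind the grasp point.
Start: joints at [0.927, 0.527, 1.433, -0, 1.181, -0.178], TCP at [0.28, 0.559, 0.405] pointing down, gripper open.
Joint ranges: [-3.08, 3.08], [-0.75, 2.2], [0.22, 2.44], [-1.43, 4.57], [0, 2.65], [-2.85, 2.85]. Speed limits (rad/s): [2.79, 2.79, 3.14, 3.14, 3.14, 3.14].

### API

Orientations are given as a unit quaternion [x, y, z, w].
In Python, from rig import get_obs, camera, hand_in, cut_out, robot gives the robot as it stands.
- The arm moves only by the tool step_arm, never from a script. Its argument "rows" is a list of rows, each a list of 6 numbers: the shift along the world's x, y, z in m, then the turn, a rotation vector about the world's x, y, z in degrees. A call has 1 to 12 rows; each row shifts and turns the commanded pose from where the row before left it; what a row does not reach is not made up. A row lasts 1/8 s, in which the tool goes at most 62.5 mm and 10.7 degrees, less where a joint would pass 70% of its speed; a pose out of reach is approached as far as the arm can. A call is refused whole if a number of a shift passes 0.0625 or a number of a turn 10.7, either way. A call with a gripper value outside its range is refused whole. "jaw" is the finger opening in m, from 0 to 0.087, set as the call begins (left out, the last holds). The fingers move at their own pace and stop on an object; "squeeze" is the grip in N (left out, the last holds). Time passes only in rows, so rows that do not move let the fingers close. It gives the time, the measured TCP pose, the force, the opening and the grip force at its end, in the units of the state.
- get_obs(): the state, without advancing time (a new reading comes with each control period).
- camera(name): name is "side" or "top"; returns a dict with "pixels" (480x640x3 uint8, blue, green, red), "depth" (480x640 float32, m along the optical axis (not along the pixel's ray), 0 where there is no reading), "fov_y" (degrees; the focal length in pixels is half the picture's height over the tangent of half this angle, whatever the lens; pixels are square), "cx", "cy" (the principal point, pixels), "extrinsics" (4x4, takes a point from camera to world coordinates). Camera axes: x right, y up, looking along -z (the intrinsics and any distortion apply to the point x, -y, -z); pixel columns grow to the right and rows downward; lengths in m; the calibration is good to about 2 mm. A picture is of the moment at which its call begins.
- hand_in(): hands the job in; it is judged then, once.
Trained networks look in the newest picture that a camera, given by its name, has taken for a name from the list of things; names that differ only in an ending like _2 or _b are one class to them, and where a whole thing is asked for, a point or a joint stands for the part that bears it (a point fixed in the world has none). Each returns a list of dicts, best first, with "confidence" (0 to 1); they miss things now and then, are a little off and sometimes report something else, mostly with a low value. They report only what shows in the picture. A call takes as long as a camera call. They do not tell look-alikes from the thing itself.
- cut_out(label, camera): "region" (480x640 bool, what is visible of it) and "extent" ([centre column, centre row, width, height] in pixels, round what is visible of it).
The state is a dict: "time": time; "q": joint angles; "joint_velocities": joint speeds; "joint_torque": joint torques, N m; "position": TCP position; "tool_rot": TCP orientation; "ft_force": force on the tool from outside, world axes, zero at the start; "moment": the same for the moment, N m; "grip_width": finger opening in m; "grip_force": force on a finger pad.
Only numpy, scipy, OpenCV 4.12 (cv2) and the standard library are available. Lean on these libraries where they do the work, as an engineer would, in place of code of your own. Each camera call takes 0.05 s, during which the arm holds its last target. There are 200 camera calls.

## Working session

There is one attempt and no reset: what is moved stays moved. The work goes in short steps, Python scripts to look and compute and a tool call to move; the robot and the scene stay as the last step left them, time stands still between calls to the robot, and variables do not carry over. Pictures are saved under pics/ and viewed, at most 14 in all, crops included, and the job is handed in when it is done.

Besides the shell and the picture viewer there is one more tool, called as name(argument=value, ...) on one line, values as JSON. step_arm: Moves the arm, as the interface text tells. Its arguments: {"type":"object","properties":{"rows":{"type":"array"},"jaw":{"type":"number"},"squeeze":{"type":"number"}},"required":["rows"]}

```bash
mkdir -p pics; ls
cat > h.py <<'E'
import numpy as np,cv2
from rig import get_obs,camera,cut_out,robot
def cloud(c):
    d=c["depth"];H,W=d.shape;f=H/2/np.tan(np.radians(c["fov_y"])/2)
    v,u=np.mgrid[:H,:W]
    P=np.stack([(u-c["cx"])/f*d,-(v-c["cy"])/f*d,-d,np.ones_like(d)],-1)
    w=(P@np.array(c["extrinsics"]).T)[...,:3]; w[d==0]=np.nan
    return w
E
python3 - <<'E'
from h import *
print(robot.tip_extent); o=get_obs(); print(o["time"],o["position"],o["tool_rot"],o["grip_width"])
for n in ("top","side"):
    c=camera(n); cv2.imwrite(f"pics/{n}0.png",c["pixels"]); print(n,{k:c[k] for k in c if k not in("pixels","depth")})
    w=cloud(c); np.save(f"{n}0.npy",w)
    for l in "pot_small pot_medium pot_large stand_small stand_medium stand_large lid bowl jar brush".split():
        for r in cut_out(l,n):
            p=w[r["region"]]; p=p[~np.isnan(p[:,0])]
            print(n,l,round(r["confidence"],2),np.round(r["extent"]),np.round((p.min(0)+p.max(0))/2,3) if len(p) else 0,np.round(p.max(0)-p.min(0),3) if len(p) else 0, round(float(p[:,2].max()),3) if len(p) else 0)
E
```

```text
pics
0.1822
0.0 [0.27990334 0.5584418  0.40375338] [ 2.30314161e-01  9.73115722e-01 -9.96881752e-04 -4.29016533e-04] 0.08719359368115645
top {'fov_y': 50.079988362221656, 'cx': 321.52562204118243, 'cy': 241.65112588576292, 'extrinsics': array([[ 0.02838394,  0.99066031, -0.13336605,  0.41471373],
       [-0.99959619,  0.02830943, -0.00245531,  0.00564174],
       [ 0.00134314,  0.13338189,  0.99106381,  1.25121931],
       [ 0.        ,  0.        ,  0.        ,  1.        ]])}
top pot_small 0.96 [432. 343.  22.  23.] [ 0.35  -0.264  0.038] [0.051 0.061 0.088] 0.082
top pot_small 0.6 [468. 333.  21.  23.] [ 0.373 -0.346  0.039] [0.052 0.062 0.086] 0.082
top pot_medium 0.58 [356. 297.  31.  32.] [ 0.454 -0.077  0.05 ] [0.08  0.078 0.108] 0.104
top pot_large 0.81 [209. 288.  46.  47.] [0.467 0.266 0.085] [0.102 0.102 0.083] 0.127
top stand_small 0.74 [232. 219.  34.  36.] [0.63  0.227 0.011] [0.082 0.082 0.029] 0.026
top stand_medium 0.73 [409. 223.  41.  47.] [ 0.638 -0.206  0.011] [0.101 0.099 0.031] 0.027
top stand_large 0.62 [211. 287.  50.  48.] [0.466 0.265 0.062] [0.104 0.102 0.
[... 1483 characters left out ...]
  0.029] 0.023
side stand_large 0.71 [337. 247.  49.  38.] [ 0.626 -0.018  0.008] [0.116 0.128 0.028] 0.022
side lid 0.69 [258. 233.  22.  24.] [0.442 0.089 0.017] [0.06  0.09  0.044] 0.039
side lid 0.52 [389. 353.  57.  44.] [ 0.654 -0.378  0.017] [0.125 0.148 0.053] 0.044
side bowl 0.93 [388. 356.  57.  44.] [ 0.652 -0.381  0.019] [0.123 0.142 0.05 ] 0.044
side bowl 0.43 [359. 300.  44.  40.] [ 0.634 -0.198  0.008] [0.1   0.119 0.031] 0.024
side jar 0.56 [307. 145.  19.  30.] [0.626 0.42  0.041] [0.054 0.059 0.091] 0.086
side jar 0.27 [281. 319.  25.  34.] [ 0.449 -0.242  0.035] [0.059 0.098 0.085] 0.077
side brush 0.95 [395. 244.  36.  54.] [ 0.775 -0.023  0.01 ] [0.053 0.221 0.027] 0.023
```

View pics/top0.png

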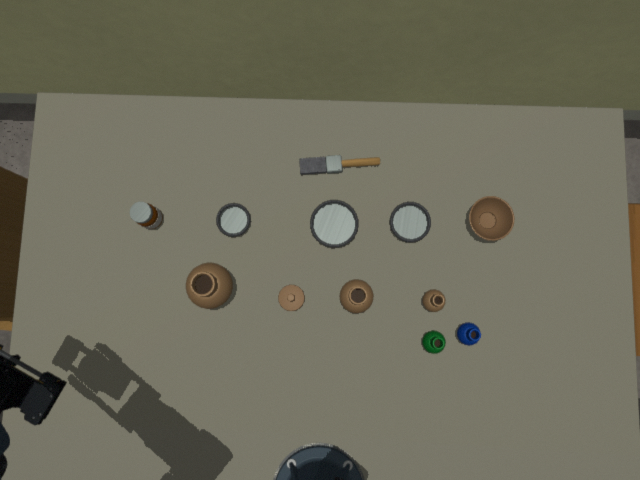

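Run:
```python
import cv2
a=cv2.imread("pics/side0.png")[270:390,200:320]; b=cv2.imread("pics/top0.png")[290:380,400:500]
cv2.imwrite("pics/crop.png",cv2.hconcat([cv2.resize(a,(400,400),interpolation=2),cv2.resize(b,(400,400),interpolation=2)]))
```

```text
(no output)
```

View pics/crop.png

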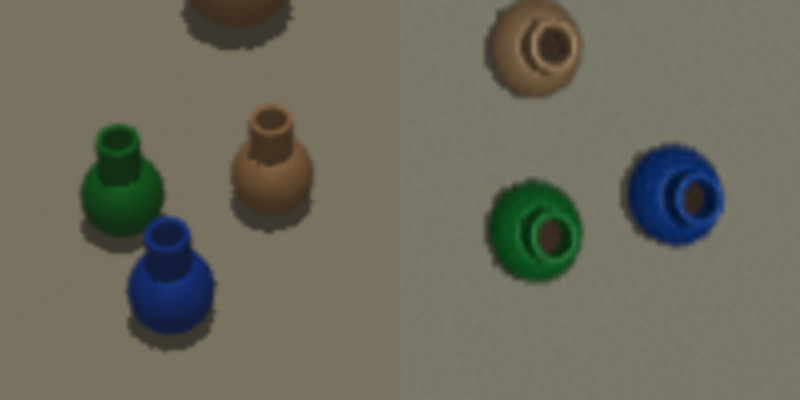

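The top view shows the pale pots small (434,300), medium (357,296) and large (209,286). The lid is at (291,298) and the stands are at (233,220), (410,222) and (334,223). Three things could pass for the small pot: pale (434,300), green (434,343) and blue (469,334). The crop confirms the pale one. Next I fit exact positions.

```bash
cat > fit.py <<'E'
from h import *
from scipy.optimize import least_squares
def sphere(w,c0,r,zc,hmin,hmax):
    m=(np.hypot(w[...,0]-c0[0],w[...,1]-c0[1])<r*0.93)&(w[...,2]>hmin)&(w[...,2]<hmax); p=w[m]
    s=least_squares(lambda c:np.linalg.norm(p-c,axis=1)-r,[*c0,zc],loss="soft_l1",f_scale=.001).x
    return s,len(p)
def ring(w,c0,r,zlo,zhi,tol=.012):
    d=np.hypot(w[...,0]-c0[0],w[...,1]-c0[1]); m=(abs(d-r)<tol)&(w[...,2]>zlo)&(w[...,2]<zhi); p=w[m]
    # bin by angle for even weight
    s=least_squares(lambda c:np.hypot(p[:,0]-c[0],p[:,1]-c[1])-c[2],[*c0,r],loss="soft_l1",f_scale=.002).x
    return s,len(p),np.median(p[:,2])
pots={"S":((.449,-.262),.027,.025,.046,.076),"M":((.455,-.077),.040,.037,.068,.099),"L":((.467,.266),.054,.048,.09,.122)}
stands={"S":((.63,.227),.038),"M":((.638,-.206),.0465),"L":((.629,-.021),.0555)}
E
python3 - <<'E'
from fit import *
np.set_printoptions(precision=4,suppress=True)
for n in("top","side"):
    w=np.load(n+"0.npy")
    m=(abs(w[...,2])<.01)&(abs(w[...,0]-.5)<.3)&(abs(w[...,1])<.5); print(n,"bench z",np.median(w[m][:,2]))
    for k,(c,r,zc,n0,n1) in pots.items():
        rn={"S":.0125,"M":.019,"L":.026}[k]
        print(n,"pot",k,*sphere(w,c,r,zc,zc*.6,n0-.003),"rim",*ring(w,c,rn,n1-.006,n1+.009,.007))
    for k,(c,r) in stands.items(): print(n,"stand",k,*ring(w,c,r,.012,.03,.008))
    print(n,"lid",*ring(w,(.444,.077),.009,.025,.05,.012),"disc",*ring(w,(.444,.077),.022,.008,.022,.012))
    d=np.hypot(w[...,0]-.444,w[...,1]-.077);m=(d<.03);p=w[m&(w[...,2]>.028)];print("knob mean",p.mean(0),len(p)); p=w[m&(w[...,2]>.01)&(w[...,2]<.02)];print("disc box",(p.min(0)+p.max(0))/2)
E
```

```text
top bench z -9.981870659547809e-05
top pot S [ 0.4478 -0.2609  0.0232] 122 rim [ 0.4473 -0.2602  0.0119] 63 0.07524698164081678
top pot M [ 0.4524 -0.076   0.0357] 339 rim [ 0.452  -0.0755  0.0186] 109 0.09819352806215087
top pot L [0.4669 0.2686 0.0475] 695 rim [0.4666 0.2676 0.025 ] 200 0.12146493634292943
top stand S [0.6296 0.2262 0.0379] 314 0.018493871551164554
top stand M [ 0.6364 -0.2049  0.0463] 386 0.018999361824140082
top stand L [ 0.6272 -0.0197  0.0551] 459 0.019005605190286934
top lid [0.4449 0.0779 0.006 ] 44 0.03631964424304146 disc [0.4446 0.0782 0.0233] 485 0.013912923178564851
knob mean [0.4448 0.0779 0.0361] 44
disc box [0.4432 0.0778 0.015 ]
side bench z -0.0021295571822300685
side pot S [ 0.4461 -0.2593  0.0217] 217 rim [ 0.4457 -0.2624  0.012 ] 68 0.07339706302353122
side pot M [ 0.4508 -0.0747  0.0337] 375 rim [ 0.4505 -0.0774  0.0185] 84 0.09554890622274259
side pot L [0.4651 0.271  0.0461] 556 rim [0.4651 0.2669 0.0254] 82 0.11852274914388139
side stand S [0.6274 0.2242 0.0374] 161 0.01608471529230404
side stand M [ 0.6344 -0.2073  0.0463] 360 0.016726795941135575
side stand L [ 0.6252 -0.0224  0.0552] 332 0.016461309509911815
side lid [0.4427 0.0754 0.0069] 42 0.03360830306961604 disc [0.4435 0.0774 0.0232] 207 0.011792365525010062
knob mean [0.4424 0.0746 0.0337] 34
disc box [0.444  0.0756 0.0142]
```

step_arm(rows=[[0.023,-0.036,0,0,0,3.3],[0.023,-0.036,0,0,0,3.3],[0.023,-0.036,0,0,0,3.3],[0.023,-0.036,0,0,0,3.3],[0.023,-0.036,0,0,0,3.3],[0.023,-0.036,0,0,0,3.3],[0.023,-0.036,0,0,0,3.3],[0.025,-0.039,0,0,0,3.5],[0,0,0,0,0,0],[0,0,0,0,0,0]], jaw=0.087, squeeze=20)

```text
time: 2.35
position: [0.4659, 0.2677, 0.4047]
tool_rot: [0.001, 1.0, 0.0, -0.0]
ft_force: [-1.2, 0.7, 0.7]
grip_width: 0.087
grip_force: 0.0
```

step_arm(rows=[[0,0,-0.02,0,0,0],[0,0,-0.025,0,0,0],[0,0,-0.025,0,0,0],[0,0,-0.02,0,0,0],[0,0,-0.015,0,0,0],[0,0,-0.01,0,0,0],[0,0,-0.006,0,0,0],[0,0,-0.004,0,0,0],[0,0,0,0,0,0],[0,0,0,0,0,0]])

```text
time: 3.6
position: [0.4663, 0.2677, 0.2801]
tool_rot: [0.0, 1.0, 0.0, 0.0]
ft_force: [0.3, -0.5, 0.2]
grip_width: 0.0869
grip_force: 0.0
```

step_arm(rows=[[0,0,0,0,0,0],[0,0,0,0,0,0],[0,0,0,0,0,0],[0,0,0,0,0,0],[0,0,0,0,0,0],[0,0,0,0,0,0]], jaw=0.05)

```text
time: 4.35
position: [0.4662, 0.2679, 0.2798]
tool_rot: [0.0, 1.0, 0.0, 0.0]
ft_force: [-0.7, 1.3, 0.3]
grip_width: 0.0567
grip_force: 20.0
```

step_arm(rows=[[0,0,0,0,0,0],[0,0,0.005,0,0,0],[0,0,0.015,0,0,0],[0,0,0.02,0,0,0],[0,0,0.02,0,0,0],[0,0,0.02,0,0,0],[0,0,0.01,0,0,0],[0,0,0,0,0,0],[0,0,0,0,0,0]], jaw=0.04, squeeze=30)

```text
time: 5.48
position: [0.4657, 0.2675, 0.3692]
tool_rot: [0.0, 1.0, -0.0, -0.001]
ft_force: [0.6, -0.3, -3.8]
grip_width: 0.0557
grip_force: 30.0
```

step_arm(rows=[[0.0055,-0.0105,0,0,0,0],[0.011,-0.022,0,0,0,0],[0.018,-0.032,0,0,0,0],[0.018,-0.032,0,0,0,0],[0.018,-0.032,0,0,0,0],[0.018,-0.032,0,0,0,0],[0.018,-0.032,0,0,0,0],[0.018,-0.032,0,0,0,0],[0.018,-0.032,0,0,0,0],[0.011,-0.022,0,0,0,0],[0.007,-0.0095,0,0,0,0],[0,0,0,0,0,0]])

```text
time: 6.98
position: [0.6267, -0.0206, 0.3694]
tool_rot: [0.001, 1.0, 0.0, -0.0]
ft_force: [-0.1, 0.0, -2.9]
grip_width: 0.0562
grip_force: 30.0
```

step_arm(rows=[[0,0,-0.02,0,0,0],[0,0,-0.02,0,0,0],[0,0,-0.01,0,0,0],[0,0,0,0,0,0],[0,0,0,0,0,0],[0,0,0,0,0,0]])

```text
time: 7.72
position: [0.6269, -0.0202, 0.3207]
tool_rot: [0.0, 1.0, -0.0, 0.001]
ft_force: [-0.0, 0.7, -3.9]
grip_width: 0.0561
grip_force: 30.0
```

```bash
cat > chk.py <<'E'
import sys; from fit import *
np.set_printoptions(precision=4,suppress=True)
k=sys.argv[1]; _,r,zc,n0,n1=pots[k]; c=[float(a) for a in sys.argv[2:4]]; dz=float(sys.argv[4])
print(get_obs()["position"])
for n in("top","side"):
    cc=camera(n); w=cloud(cc); 
    print(n,"globe",*sphere(w,c,r,zc+dz,zc*.6+dz,n0-.003+dz)," expect z",zc+dz)
    if len(sys.argv)>5: cv2.imwrite(f"pics/{sys.argv[5]}_{n}.png",cc["pixels"])
E
python3 chk.py L .6262 -.021 .039 L1
```

```text
[ 0.6269 -0.0202  0.3207]
top globe [ 0.6262 -0.021   0.087 ] 0  expect z 0.087
side globe [ 0.6266 -0.0181  0.0874] 577  expect z 0.087
```

step_arm(rows=[[0,0,-0.01,0,0,0],[0,0,-0.01,0,0,0],[0,0,-0.006,0,0,0],[0,0,-0.004,0,0,0],[0,0,-0.002,0,0,0],[0,0,-0.002,0,0,0],[0,0,-0.001,0,0,0],[0,0,0,0,0,0]])

```text
time: 8.82
position: [0.6266, -0.0203, 0.2848]
tool_rot: [0.0, 1.0, -0.0, 0.0]
ft_force: [0.1, 0.2, -2.9]
grip_width: 0.0561
grip_force: 30.0
```

step_arm(rows=[[0,0,-0.001,0,0,0],[0,0,0,0,0,0],[0,0,0,0,0,0]])

```text
time: 9.2
position: [0.6267, -0.0203, 0.2839]
tool_rot: [0.0, 1.0, -0.0, 0.0]
ft_force: [-0.2, 0.2, -2.4]
grip_width: 0.0556
grip_force: 30.0
```

step_arm(rows=[[0,0,-0.001,0,0,0],[0,0,0,0,0,0],[0,0,0,0,0,0]])

```text
time: 9.57
position: [0.6269, -0.0203, 0.2838]
tool_rot: [0.0, 1.0, -0.0, 0.001]
ft_force: [-1.1, 0.7, 6.1]
grip_width: 0.0562
grip_force: 30.0
```

step_arm(rows=[[0,0,0,0,0,0],[0,0,0,0,0,0],[0,0,0,0,0,0],[0,0,0,0,0,0]], jaw=0.08)

```text
time: 10.07
position: [0.6266, -0.0204, 0.2825]
tool_rot: [0.0, 1.0, 0.0, -0.0]
ft_force: [0.1, 0.5, -0.4]
grip_width: 0.0787
grip_force: 0.0
```

step_arm(rows=[[0,0,0.01,0,0,0],[0,0,0.02,0,0,0],[0,0,0.03,0,0,0],[0,0,0.03,0,0,0],[-0.02,-0.006,0.02,0,0,0],[-0.03,-0.01,0,0,0,0],[-0.03,-0.01,0,0,0,0],[-0.03,-0.01,0,0,0,0],[-0.03,-0.01,0,0,0,0],[-0.02,-0.006,0,0,0,0],[-0.015,-0.004,0,0,0,0],[0,0,0,0,0,0]])

```text
time: 11.58
position: [0.451, -0.0764, 0.3932]
tool_rot: [0.001, 1.0, -0.0, 0.0]
ft_force: [-0.1, -0.0, 0.5]
grip_width: 0.0801
grip_force: 0.0
```

```bash
python3 chk.py L .6262 -.021 .004 L2
python3 - <<'E'
import cv2
a=cv2.imread("pics/L2_side.png")[130:330,230:430]
cv2.imwrite("pics/L2c.png",cv2.resize(a,(600,600),interpolation=2))
E
```

```text
[ 0.451  -0.0764  0.3932]
top globe [ 0.6279 -0.0199  0.0515] 645  expect z 0.052000000000000005
side globe [ 0.6263 -0.0174  0.0506] 622  expect z 0.052000000000000005
```

View pics/L2c.png

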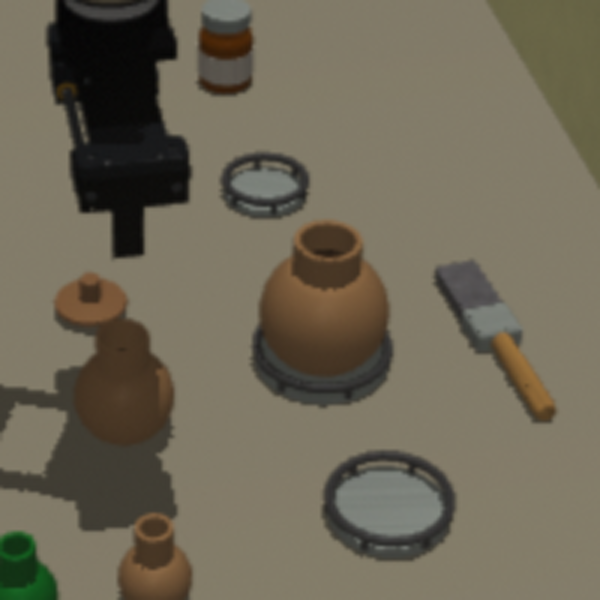

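The crop shows the large pot upright in its hoop, at about (325,330), and centred. Next is the medium pot.

step_arm(rows=[[0,0,-0.02,0,0,0],[0,0,-0.03,0,0,0],[0,0,-0.03,0,0,0],[0,0,-0.025,0,0,0],[0,0,-0.015,0,0,0],[0,0,-0.01,0,0,0],[0,0,-0.005,0,0,0],[0,0,-0.002,0,0,0],[0,0,0,0,0,0]])

```text
time: 12.8
position: [0.4518, -0.0764, 0.256]
tool_rot: [0.0, 1.0, -0.0, 0.0]
ft_force: [0.7, 0.3, -0.3]
grip_width: 0.0802
grip_force: 0.0
```

step_arm(rows=[[0,0,0,0,0,0],[0,0,0,0,0,0],[0,0,0,0,0,0],[0,0,0,0,0,0],[0,0,0,0,0,0],[0,0,0,0,0,0],[0,0,0,0,0,0]], jaw=0.03, squeeze=20)

```text
time: 13.68
position: [0.4516, -0.0762, 0.2558]
tool_rot: [0.0, 1.0, 0.0, -0.0]
ft_force: [0.1, 0.9, 0.5]
grip_width: 0.0423
grip_force: 20.0
```

step_arm(rows=[[0,0,0.005,0,0,0],[0,0,0.015,0,0,0],[0,0,0.02,0,0,0],[0,0,0.02,0,0,0],[0,0,0.01,0,0,0],[0,0,0,0,0,0]])

```text
time: 14.42
position: [0.4516, -0.0764, 0.3262]
tool_rot: [0.0, 1.0, -0.0, 0.001]
ft_force: [-0.7, -1.4, -2.4]
grip_width: 0.0419
grip_force: 20.0
```

step_arm(rows=[[0.008,-0.006,0,0,0,0],[0.018,-0.013,0,0,0,0],[0.025,-0.017,0,0,0,0],[0.027,-0.019,0,0,0,0],[0.027,-0.019,0,0,0,0],[0.027,-0.019,0,0,0,0],[0.025,-0.017,0,0,0,0],[0.018,-0.013,0,0,0,0],[0.009,-0.006,0,0,0,0],[0,0,0,0,0,0]])

```text
time: 15.68
position: [0.6358, -0.2056, 0.3246]
tool_rot: [0.0, 1.0, 0.0, -0.001]
ft_force: [-0.2, 0.5, -1.3]
grip_width: 0.0419
grip_force: 20.0
```

step_arm(rows=[[0,0,-0.01,0,0,0],[0,0,-0.015,0,0,0],[0,0,-0.015,0,0,0],[0,0,-0.01,0,0,0],[0,0,-0.006,0,0,0],[0,0,-0.004,0,0,0],[0,0,-0.002,0,0,0],[0,0,-0.001,0,0,0],[0,0,0,0,0,0],[0,0,0,0,0,0]])

```text
time: 16.92
position: [0.6357, -0.2053, 0.263]
tool_rot: [0.0, 1.0, -0.0, 0.0]
ft_force: [-0.6, -0.3, -2.1]
grip_width: 0.0419
grip_force: 20.0
```

step_arm(rows=[[0,0,-0.001,0,0,0],[0,0,-0.001,0,0,0],[0,0,0,0,0,0],[0,0,0,0,0,0]])

```text
time: 17.42
position: [0.6356, -0.2053, 0.2607]
tool_rot: [0.0, 1.0, 0.0, -0.0]
ft_force: [-1.1, -0.3, -1.6]
grip_width: 0.0425
grip_force: 20.0
```

step_arm(rows=[[0,0,-0.001,0,0,0],[0,0,0,0,0,0],[0,0,0,0,0,0]])

```text
time: 17.8
position: [0.6357, -0.2054, 0.2598]
tool_rot: [0.0, 1.0, -0.0, 0.0]
ft_force: [-0.0, -0.1, -1.1]
grip_width: 0.0421
grip_force: 20.0
```

step_arm(rows=[[0,0,-0.001,0,0,0],[0,0,0,0,0,0],[0,0,0,0,0,0]])

```text
time: 18.18
position: [0.6359, -0.2053, 0.2598]
tool_rot: [0.0, 1.0, -0.0, 0.001]
ft_force: [-1.4, 1.5, 5.5]
grip_width: 0.042
grip_force: 20.0
```

step_arm(rows=[[0,0,0,0,0,0],[0,0,0,0,0,0],[0,0,0,0,0,0],[0,0,0,0,0,0]], jaw=0.07)

```text
time: 18.68
position: [0.6356, -0.2053, 0.2584]
tool_rot: [0.0, 1.0, 0.0, -0.0]
ft_force: [1.1, -0.2, 0.4]
grip_width: 0.0681
grip_force: 0.0
```

step_arm(rows=[[0,0,0.01,0,0,0],[0,0,0.02,0,0,0],[0,0,0.03,0,0,0],[-0.02,-0.006,0,0,0,0],[-0.03,-0.009,0,0,0,0],[-0.03,-0.009,0,0,0,0],[-0.03,-0.009,0,0,0,0],[-0.03,-0.009,0,0,0,0],[-0.03,-0.008,0,0,0,0],[-0.0185,-0.005,0,0,0,0],[0,0,0,0,0,0],[0,0,0,0,0,0]])

```text
time: 20.18
position: [0.448, -0.2606, 0.3193]
tool_rot: [0.0, 1.0, -0.001, 0.001]
ft_force: [0.4, 0.0, 0.1]
grip_width: 0.0699
grip_force: 0.0
```

```bash
python3 chk.py M .636 -.2055 .004 M2; python3 chk.py L .627 -.02 .004
```

```text
[ 0.448  -0.2606  0.3193]
top globe [ 0.6367 -0.2053  0.0398] 321  expect z 0.040999999999999995
side globe [ 0.6351 -0.2035  0.0384] 367  expect z 0.040999999999999995
[ 0.4481 -0.2603  0.3189]
top globe [ 0.6277 -0.0199  0.0515] 620  expect z 0.052000000000000005
side globe [ 0.6261 -0.0178  0.0502] 546  expect z 0.052000000000000005
```

step_arm(rows=[[-0.0005,0,-0.015,0,0,0],[0,0,-0.025,0,0,0],[0,0,-0.02,0,0,0],[0,0,-0.013,0,0,0],[0,0,-0.008,0,0,0],[0,0,-0.004,0,0,0],[0,0,0,0,0,0],[0,0,0,0,0,0]])

```text
time: 21.38
position: [0.4468, -0.2604, 0.2343]
tool_rot: [0.0, 1.0, -0.0, 0.0]
ft_force: [0.2, 0.2, -0.2]
grip_width: 0.07
grip_force: 0.0
```

step_arm(rows=[[0,0,0,0,0,0],[0,0,0,0,0,0],[0,0,0,0,0,0],[0,0,0,0,0,0],[0,0,0,0,0,0],[0,0,0,0,0,0],[0,0,0,0,0,0]], jaw=0.016, squeeze=15)

```text
time: 22.25
position: [0.4466, -0.2603, 0.2337]
tool_rot: [0.0, 1.0, 0.0, -0.0]
ft_force: [0.6, 0.9, 0.7]
grip_width: 0.028
grip_force: 15.0
```

step_arm(rows=[[0,0,0.005,0,0,0],[0,0,0.015,0,0,0],[0,0,0.03,0,0,0],[0,0,0.035,0,0,0],[0,0,0.035,0,0,0],[0,0,0.03,0,0,0],[0,0,0.015,0,0,0],[0,0,0.005,0,0,0],[0,0,0,0,0,0]])

```text
time: 23.38
position: [0.4464, -0.2601, 0.4033]
tool_rot: [0.0, 1.0, 0.0, -0.0]
ft_force: [0.1, 0.5, -1.1]
grip_width: 0.0284
grip_force: 15.0
```

step_arm(rows=[[0.004,0.01,0,0,0,0],[0.008,0.022,0,0,0,0],[0.0135,0.036,0,0,0,0],[0.0135,0.036,0,0,0,0],[0.0135,0.036,0,0,0,0],[0.0135,0.036,0,0,0,0],[0.0135,0.036,0,0,0,0],[0.0135,0.036,0,0,0,0],[0.0135,0.036,0,0,0,0],[0.0135,0.036,0,0,0,0],[0.0135,0.036,0,0,0,0],[0.0135,0.036,0,0,0,0]])

```text
time: 24.88
position: [0.5935, 0.1337, 0.4022]
tool_rot: [0.0, 1.0, 0.0, -0.001]
ft_force: [0.5, 0.0, -0.9]
grip_width: 0.0283
grip_force: 15.0
```

step_arm(rows=[[0.0135,0.036,0,0,0,0],[0.012,0.032,0,0,0,0],[0.007,0.018,0,0,0,0],[0.003,0.008,0,0,0,0],[0,0,-0.02,0,0,0],[0,0,-0.03,0,0,0],[0,0,-0.03,0,0,0],[0,0,-0.03,0,0,0],[0,0,-0.02,0,0,0],[0,0,0,0,0,0],[0,0,0,0,0,0]])

```text
time: 26.25
position: [0.6297, 0.2256, 0.2748]
tool_rot: [0.0, 1.0, 0.0, 0.001]
ft_force: [-0.2, -0.1, -0.7]
grip_width: 0.0279
grip_force: 15.0
```

step_arm(rows=[[-0.0005,0,-0.012,0,0,0],[0,0,-0.01,0,0,0],[0,0,-0.006,0,0,0],[0,0,-0.003,0,0,0],[0,0,-0.002,0,0,0],[0,0,-0.001,0,0,0],[0,0,0,0,0,0],[0,0,0,0,0,0]])

```text
time: 27.25
position: [0.6287, 0.2257, 0.24]
tool_rot: [0.0, 1.0, 0.0, 0.0]
ft_force: [0.8, -0.7, -1.6]
grip_width: 0.0281
grip_force: 15.0
```

step_arm(rows=[[0,0,-0.001,0,0,0],[0,0,0,0,0,0],[0,0,0,0,0,0]])

```text
time: 27.62
position: [0.6286, 0.2257, 0.2387]
tool_rot: [0.0, 1.0, -0.0, -0.0]
ft_force: [-0.0, -0.1, -0.5]
grip_width: 0.0278
grip_force: 15.0
```

step_arm(rows=[[0,0,-0.001,0,0,0],[0,0,0,0,0,0],[0,0,0,0,0,0]])

```text
time: 28.0
position: [0.6286, 0.2257, 0.2378]
tool_rot: [0.0, 1.0, 0.0, 0.0]
ft_force: [-1.3, 0.3, -1.0]
grip_width: 0.028
grip_force: 15.0
```

step_arm(rows=[[0,0,-0.0005,0,0,0],[0,0,0,0,0,0],[0,0,0,0,0,0]])

```text
time: 28.38
position: [0.6287, 0.2257, 0.2377]
tool_rot: [0.0, 1.0, 0.0, 0.0]
ft_force: [-0.8, 0.0, 2.9]
grip_width: 0.0282
grip_force: 15.0
```

step_arm(rows=[[0,0,0,0,0,0],[0,0,0,0,0,0],[0,0,0,0,0,0],[0,0,0,0,0,0]], jaw=0.06)

```text
time: 28.88
position: [0.6286, 0.2257, 0.237]
tool_rot: [0.0, 1.0, -0.0, -0.0]
ft_force: [-0.5, -0.8, -0.3]
grip_width: 0.0569
grip_force: 0.0
```

step_arm(rows=[[0,0,0.01,0,0,0],[0,0,0.02,0,0,0],[0,0,0.03,0,0,0],[-0.02,-0.016,0,0,0,0],[-0.03,-0.024,0,0,0,0],[-0.03,-0.024,0,0,0,0],[-0.03,-0.024,0,0,0,0],[-0.03,-0.024,0,0,0,0],[-0.03,-0.024,0,0,0,0],[-0.0145,-0.012,0,0,0,0],[0,0,0,0,0,0],[0,0,0,0,0,0]])

```text
time: 30.38
position: [0.4454, 0.0778, 0.2982]
tool_rot: [0.0, 1.0, -0.0, 0.002]
ft_force: [0.6, 0.4, -0.9]
grip_width: 0.06
grip_force: 0.0
```

```bash
python3 chk.py S .6287 .2257 .004 S2
python3 - <<'E'
import cv2
a=cv2.imread("pics/S2_side.png")[130:330,220:420]
cv2.imwrite("pics/S2c.png",cv2.resize(a,(600,600),interpolation=2))
E
```

```text
[0.4454 0.0778 0.2982]
top globe [0.6297 0.2258 0.027 ] 129  expect z 0.029
side globe [0.628  0.2286 0.0264] 109  expect z 0.029
```

View pics/S2c.png

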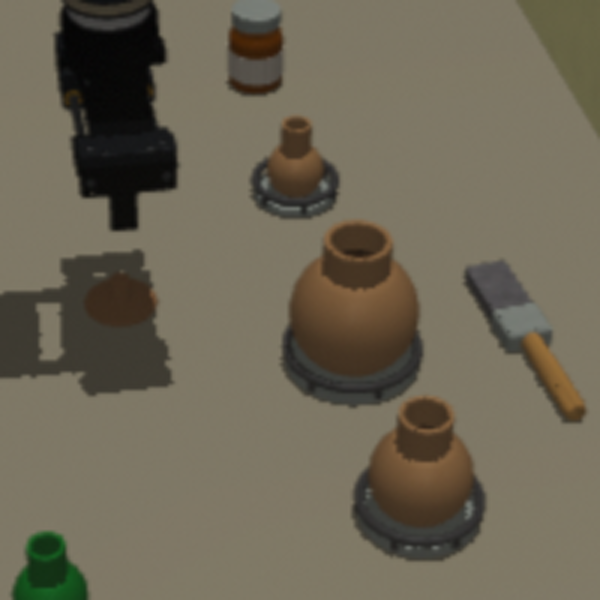

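The crop shows all three pots upright in their stands: small (295,165), large (355,310) and medium (422,470). The lid comes next.

step_arm(rows=[[-0.0005,-0.0005,-0.02,0,0,0],[0,0,-0.025,0,0,0],[0,0,-0.02,0,0,0],[0,0,-0.015,0,0,0],[0,0,-0.01,0,0,0],[0,0,-0.006,0,0,0],[0,0,-0.002,0,0,0],[0,0,0,0,0,0],[0,0,0,0,0,0]])

```text
time: 31.6
position: [0.4437, 0.0772, 0.1996]
tool_rot: [0.0, 1.0, -0.0, 0.0]
ft_force: [0.6, 0.4, 0.9]
grip_width: 0.0601
grip_force: 0.0
```

step_arm(rows=[[0,0,-0.001,0,0,0],[0,0,0,0,0,0],[0,0,0,0,0,0],[0,0,0,0,0,0],[0,0,0,0,0,0],[0,0,0,0,0,0],[0,0,0,0,0,0],[0,0,0,0,0,0]], jaw=0.008, squeeze=15)

```text
time: 32.6
position: [0.4437, 0.0773, 0.1985]
tool_rot: [0.0, 1.0, 0.0, 0.0]
ft_force: [-0.2, 2.1, 5.6]
grip_width: 0.0173
grip_force: 16.0
```

step_arm(rows=[[0,0,0.005,0,0,0],[0,0,0.015,0,0,0],[0,0,0.025,0,0,0],[0,0,0.03,0,0,0],[0,0,0.03,0,0,0],[0,0,0.03,0,0,0],[0,0,0.02,0,0,0],[0,0,0.005,0,0,0],[0,0,0,0,0,0]])

```text
time: 33.72
position: [0.4434, 0.0771, 0.358]
tool_rot: [0.0, 1.0, -0.0, -0.0]
ft_force: [-0.6, 0.6, -0.5]
grip_width: 0.0174
grip_force: 15.4
```

step_arm(rows=[[0.008,-0.004,0,0,0,0],[0.018,-0.01,0,0,0,0],[0.025,-0.0135,0,0,0,0],[0.027,-0.0145,0,0,0,0],[0.027,-0.0145,0,0,0,0],[0.027,-0.0145,0,0,0,0],[0.025,-0.0135,0,0,0,0],[0.018,-0.009,0,0,0,0],[0.008,-0.004,0,0,0,0],[0,0,0,0,0,0],[0,0,0,0,0,0]])

```text
time: 35.1
position: [0.6259, -0.0199, 0.3577]
tool_rot: [0.0, 1.0, 0.0, -0.001]
ft_force: [0.1, -0.3, -1.1]
grip_width: 0.0174
grip_force: 15.4
```

Run:
```python
from fit import *
c=camera("side"); a=c["pixels"][160:280,280:400]; cv2.imwrite("pics/lid1.png",cv2.resize(a,(600,600),interpolation=2))
w=cloud(c); m=(np.hypot(w[...,0]-.627,w[...,1]+.02)<.034)&(w[...,2]>.155)&(w[...,2]<.176); p=w[m]
print(len(p),(p.min(0)+p.max(0))/2,p.max(0)-p.min(0)); print(get_obs()["position"])
q=np.linalg.lstsq(np.c_[p[:,:2],np.ones(len(p))],p[:,2],rcond=None)[0];print(q)
```

```text
244 [ 0.6240057  -0.02217035  0.16926583] [0.06043013 0.06259888 0.013367  ]
[ 0.62587118 -0.0198366   0.35796383]
[0.00877171 0.04046922 0.16625046]
```

View pics/lid1.png

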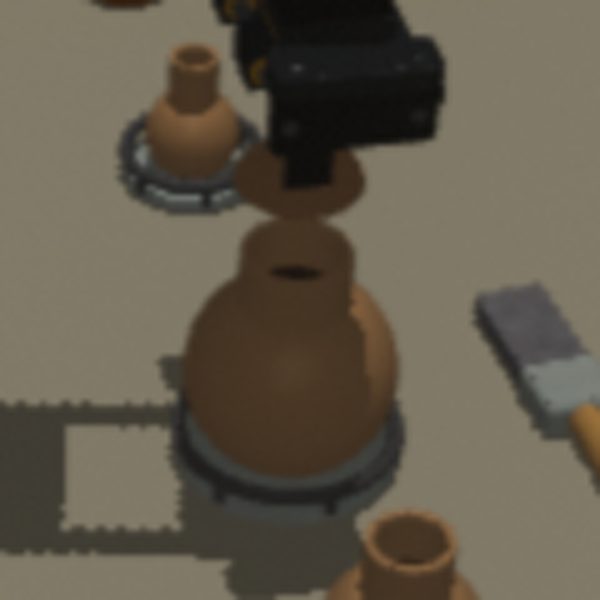

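The lid hangs level over the mouth at about (300,180) in the crop. I lower it now.

step_arm(rows=[[0.0005,0,-0.01,0,0,0],[0,0,-0.01,0,0,0],[0,0,-0.008,0,0,0],[0,0,-0.005,0,0,0],[0,0,-0.003,0,0,0],[0,0,-0.002,0,0,0],[0,0,-0.001,0,0,0],[0,0,0,0,0,0],[0,0,0,0,0,0]])

```text
time: 36.28
position: [0.6272, -0.0203, 0.3195]
tool_rot: [0.0, 1.0, -0.0, 0.0]
ft_force: [-0.2, -1.0, -0.4]
grip_width: 0.0174
grip_force: 15.4
```

step_arm(rows=[[0,0,-0.001,0,0,0],[0,0,0,0,0,0],[0,0,0,0,0,0]])

```text
time: 36.65
position: [0.6271, -0.0203, 0.3183]
tool_rot: [0.0, 1.0, -0.0, 0.0]
ft_force: [0.8, 0.5, -0.8]
grip_width: 0.0176
grip_force: 15.4
```

step_arm(rows=[[0,0,-0.0005,0,0,0],[0,0,0,0,0,0],[0,0,0,0,0,0]])

```text
time: 37.02
position: [0.6271, -0.0203, 0.3177]
tool_rot: [0.0, 1.0, -0.0, -0.0]
ft_force: [-1.2, 0.7, -1.1]
grip_width: 0.0175
grip_force: 15.4
```

step_arm(rows=[[0,0,-0.0008,0,0,0],[0,0,0,0,0,0],[0,0,0,0,0,0]])

```text
time: 37.4
position: [0.6272, -0.0203, 0.3171]
tool_rot: [0.0, 1.0, -0.0, 0.0]
ft_force: [-0.1, 0.1, 1.8]
grip_width: 0.0179
grip_force: 15.7
```

step_arm(rows=[[0,0,-0.0005,0,0,0],[0,0,0,0,0,0],[0,0,0,0,0,0]])

```text
time: 37.78
position: [0.6272, -0.0203, 0.3171]
tool_rot: [0.0, 1.0, -0.0, 0.0]
ft_force: [-0.9, -0.2, 4.4]
grip_width: 0.0175
grip_force: 16.5
```

Contact. Release, lift and check.

step_arm(rows=[[0,0,0,0,0,0],[0,0,0,0,0,0],[0,0,0,0,0,0],[0,0,0,0,0,0]], jaw=0.045)

```text
time: 38.28
position: [0.6278, -0.0207, 0.3174]
tool_rot: [0.0, 1.0, -0.0, 0.001]
ft_force: [0.4, -0.9, 6.5]
grip_width: 0.0431
grip_force: 3.2
```

step_arm(rows=[[0,0,0.005,0,0,0],[0,0,0.015,0,0,0],[0,0,0.03,0,0,0],[0,0,0.03,0,0,0],[-0.03,0.01,0.02,0,0,0],[-0.04,0.02,0,0,0,0],[-0.04,0.02,0,0,0,0],[-0.04,0.02,0,0,0,0],[-0.03,0.02,0,0,0,0],[0,0,0,0,0,0],[0,0,0,0,0,0]])

```text
time: 39.65
position: [0.4479, 0.0696, 0.4172]
tool_rot: [0.0, 1.0, -0.0, 0.001]
ft_force: [0.6, 0.2, 0.2]
grip_width: 0.0447
grip_force: 0.0
```

```bash
python3 chk.py L .627 -.02 .004 F
python3 - <<'E'
import cv2
a=cv2.imread("pics/F_side.png")[140:320,230:410]; b=cv2.imread("pics/F_top.png")[130:280,210:450]
cv2.imwrite("pics/Fc.png",cv2.hconcat([cv2.resize(a,(400,400),interpolation=2),cv2.resize(b,(400,400),interpolation=2)]))
from fit import *
w=cloud(camera("top")); m=(np.hypot(w[...,0]-.627,w[...,1]+.02)<.034)&(w[...,2]>.123)&(w[...,2]<.138); p=w[m]
print((p.min(0)+p.max(0))/2,np.linalg.lstsq(np.c_[p[:,:2],np.ones(len(p))],p[:,2],rcond=None)[0][:2],np.median(p[:,2]))
E
```

```text
[0.4479 0.0696 0.4172]
top globe [ 0.6279 -0.02    0.0514] 603  expect z 0.052000000000000005
side globe [ 0.6262 -0.0175  0.0502] 538  expect z 0.052000000000000005
[ 0.62739143 -0.019833    0.13070912] [ 0.00014342 -0.00806739] 0.1325110715380784
```

View pics/Fc.png

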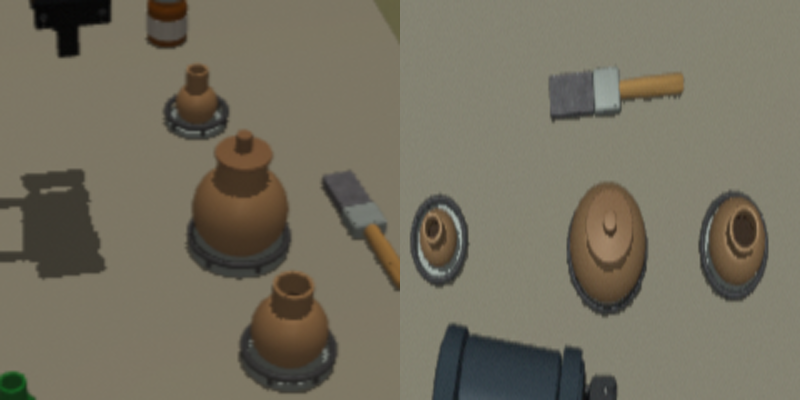

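The final crop shows the lid level and centred on the large pot, at about (243,155) in the left panel. All three pots are seated in their stands. I hand it in.

```bash
python3 -c "
from rig import hand_in; print(hand_in())"
```

```text
the job is handed in; nothing more can be done
None
```

The job is handed in: all three pots stand upright and centred in their matching stands, the lid sits level on the large pot with its plug in the mouth, the gripper was clear, and it took about 40 s of the 106 s allowed.

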